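# Set out the slide-staining station beside the microscope

### The job

Set out the staining station on the black mat: stand the red jar in the large middle ring and put the blue lid on top of it, stand the amber bottle in the ring to the left of the jar and the violet bottle in the ring behind the jar (left and behind as seen from the robot: behind is further away), each upright and centred. Lay the yellow slide box on the sloped stand with its label side up and its long side running up the slope, squarely and about centred, resting down against the lip. Do not disturb the green bottle, the glass beaker and the small dish.

Things in the scene. Friction and masses are not known exactly. Their poses are not given: they have to be found in the camera images.
- mat: Black rubber mat, fixed, 150 (x) x 210 (y) x 3 mm, with four flat white printed rings. Origin: centre of its underside, on the bench; x points away from the robot (yaw up to 0.25 rad), y to the robot's left, z up. Ring centres (x, y) in mm: large middle ring (-30, 0), 72 across; left (-30, 70), right (-30, -70) and behind (40, 0), each 50 across. Things stand on its surface, z = 3 mm.
- stand: Grey sloped stand with blue lip, fixed, 77 mm high. Origin: centre of its underside, on the bench; x away from the robot (yaw up to 0.3 rad), y left, z up. Slippery face, 115 long x 110 mm wide, at 30 degrees, rising along +x; its foot, at the lip, is at (x, z) = (-50, 18) mm. The lip, square to the face, is 6 mm thick and 12 mm high: things slide down to it.
- slidebox_c (a point): Closed yellow slide box, white label on top: flat block 90 (its x) x 58 (its y) x 18 mm (its z), 90 g, lying flat, label up, yaw up to 0.4 rad. Point at its centre, 9 mm above its underside. Either end may be at the lip. Resting on the stand, its centre is 45 mm up the slope from the lip and 9 mm off the face: (-15.5, 0, 48) mm in the stand's frame.
- jar_c (a point): Red open round plastic jar, 60 mm in diameter, straight-sided, 55 mm tall, wall 4 mm, 100 g, upright on the bench. Point at its centre, 27.5 mm above its underside; z is its axis. The lid is to rest on its rim.
- lid_c (a point): Blue lid: a flat disc 66 mm in diameter and 6 mm thick, flat below (no plug), with a round knob 18 mm in diameter standing 24 mm above the disc (30 mm overall), 50 g, lying knob up on the bench. Point on its axis 15 mm above its underside.
- amber_c (a point): Amber (brown-orange) bottle with a screw cap, 38 mm in diameter, 85 mm tall overall (straight sides from the foot to about 50 mm up, then a narrower neck and cap), 90 g, standing upright. Point at its centre, 42.5 mm above its foot; z is its axis. Orange cap.
- violet_c (a point): Violet bottle with a screw cap, 38 mm in diameter, 85 mm tall overall (straight sides from the foot to about 50 mm up, then a narrower neck and cap), 90 g, standing upright. Point at its centre, 42.5 mm above its foot; z is its axis. Violet cap.
- green_c (a point): Bystander, to be left alone: green bottle with a screw cap, 38 mm in diameter, 85 mm tall overall (straight sides from the foot to about 50 mm up, then a narrower neck and cap), 90 g, standing upright. Point at its centre, 42.5 mm above its foot; z is its axis. Green cap.
- beaker_c (a point): Bystander, to be left alone: clear glass beaker, 56 mm in diameter, 60 mm tall, at the back. Point at its centre, 30 mm above its underside.
- dish_c (a point): Bystander, to be left alone: small closed clear dish with a copper-brown spot, 50 mm in diameter, 14 mm tall, between mat and stand. Point at its centre, 7 mm above its underside.
Not all that is in view belongs to the job. Leave any pink look-alike of the part that bears lid_c alone.

How it is judged:
By the outcome, as a careful person would: the job done as asked, in the order asked, and still so for the second after the job is handed in, with the robot touching nothing.
It also fails if it takes over 115 s, if anything falls off the work surface, if the arm or the gripper's body presses on something with over 40 N, if the wrist force passes 120 N, or if a joint passes its speed limit or range.

### The arm

A 6-joint arm with a two-finger parallel gripper is mounted at the origin on the work surface. World frame = base frame: x ahead of the robot, y to its left, z up, the work surface at z = 0. Lengths are in m, angles in degrees, forces in N, time in s.
With the tool pointing down it reaches from about 0.25 to 0.725 m from the base axis. Payload 9.7 kg.
Tool frame: the origin (TCP) lies at the centre of the arm's flange, where the gripper is bolted on; the fingertips stand bot.tips_ahead ahead of it and the grasp point (between the pads) lies 155 mm ahead of it (bot.tips_ahead is the distance from the TCP to the fingertips, in m); z points along the fingers, y is the line along which they close (so a half turn about z gives the same grasp; the last joint's range is limited). The gripper opens to 85 mm and grips with 20 to 120 N. Pads are 22 mm wide; open, the fingers measure 114 mm over their backs; the gripper's body (76 mm by 85 mm) begins 54 mm behind the grasp point. The pads swing forward as they close: fully open they stand 13 mm farther back than shut.
Start: joints at [0, 4.979, 10.078, 95.1, 0, 90], TCP at [0.55, 0, 0.405] pointing down, gripper open.
Joint ranges: [-179.16, 179.16], [-48.56, 103.87], [-65.8, 70.77], [-126.05, 130.52], [-82.76, 87.17], [-180, 180]. Speed limits (degrees/s): [127.2, 127.2, 147.25, 180, 180, 180].

### API

Orientations are given as [roll, pitch, yaw] about the fixed x, y, z axes, in that order (R = Rz(yaw) Ry(pitch) Rx(roll)).
In Python, from workcell import bot gives the robot as it stands.
- The arm moves only by the tool drive_tool, never from a script. Its argument "plan" is a list of rows, each an object of numbers: "dx", "dy", "dz": the shift along the tool's x, y, z in m; "roll": the turn about the tool's z in rad; "hand": the finger opening in m, from 0 to 0.0854. In form: [{"dx": .., "dy": .., "dz": .., "roll": .., "hand": ..}, ...]. A call has 1 to 20 rows; each row is the pose to reach, as a shift and turn from the pose commanded when the call began, along the tool's axes at that moment; what a row does not reach only later rows make up. A row lasts 1/12 s, in which the tool goes at most 41.7 mm and 7.16 degrees, less where a joint would pass 70% of its speed; a pose out of reach is approached as far as the arm can. A call with a gripper value outside its range is refused whole. The fingers move at their own pace and stop on an object; "force" is the grip in N (left out, the last holds). Time passes only in rows, so rows that repeat a pose let the fingers close. It gives the time, the measured TCP pose, the force and the opening at its end, in the units of the state.
- bot.get_obs(): the state, without advancing time (a new reading comes with each control period).
- bot.camera(name): name is "scene" or "side" or "wrist"; returns a dict with "frame" (480x640x3 uint8, red, green, blue), "z_map" (480x640 float32, m along the optical axis (not along the pixel's ray), 0 where there is no reading), "mtx" (3x3 intrinsics, pixels), "k1" (the pictures are not rectified: a ray, as slopes to the right and down, at radius r is drawn at 1 + k1 r^2 times it, then the intrinsics apply), "R" (3x3) and "t" (3): a world point X has camera coordinates R X + t. Camera axes: x right, y down, z forward; pixel columns grow to the right and rows downward; lengths in m; the calibration is good to about 2 mm. A picture is of the moment at which its call begins.
- bot.job_done(): hands the job in, once; it reports no verdict.
The state is a dict: "time": time; "q": joint angles; "qd": joint speeds; "joint_efforts": joint torques, N m; "ee_pos": TCP position; "tcp_rot": TCP orientation; "wrist_force": force on the tool from outside, world axes, zero at the start; "torque": the same for the moment, N m; "opening": finger opening in m.
Only numpy, scipy, OpenCV 4.12 (cv2) and the standard library are available. Lean on these libraries where they do the work, as an engineer would, in place of code of your own. Each camera call takes 0.05 s, during which the arm holds its last target. There are 200 camera calls.

## Working session

There is one attempt and no reset: what is moved stays moved. The work goes in short steps, Python scripts to look and compute and a tool call to move; the robot and the scene stay as the last step left them, time stands still between calls to the robot, and variables do not carry over. Pictures are saved under pics/ and viewed, on a budget of 14 in all, crops included, one or two more only if the job needs it, and the job is handed in when it is done.

Besides the shell and the picture viewer there is one more tool, called after ">>>" as a command line: name --argument value ..., lists and objects as JSON in quotes. drive_tool: Moves the arm, as the interface text tells. Its arguments: {"type":"object","properties":{"plan":{"type":"array","items":{"type":"object","properties":{"dx":{"type":"number"},"dy":{"type":"number"},"dz":{"type":"number"},"roll":{"type":"number"},"hand":{"type":"number"}}}},"force":{"type":"number"}},"required":["plan"]}

```bash
mkdir -p pics; ls; cat > h.py <<'E'
import numpy as np, cv2
from workcell import bot
def shot(n,save=None):
    c=bot.camera(n)
    if save: cv2.imwrite('pics/'+save,c['frame'][:,:,::-1])
    np.savez('/tmp/%s.npz'%n,**{k:np.asarray(v) for k,v in c.items()})
    return c
def load(n): return dict(np.load('/tmp/%s.npz'%n))
def ray(c,uv):
    uv=np.array(uv,float).reshape(-1,1,2)
    s=cv2.undistortPoints(uv,c['mtx'],np.array([float(c['k1']),0,0,0]))[:,0]
    d=np.c_[s,np.ones(len(s))]@c['R']; o=-c['R'].T@c['t']
    return o,d
def plane(c,uv,z):
    o,d=ray(c,uv); return o+d*((z-o[2])/d[:,2])[:,None]
def cloud(c):
    v,u=np.mgrid[:480,:640]; o,d=ray(c,np.c_[u.ravel(),v.ravel()])
    return (o+d*c['z_map'].ravel()[:,None]).reshape(480,640,3)
E
python3 - <<'E'
from h import *
for n in('scene','side','wrist'):
    c=shot(n,n+'0.png'); print(n,(-c['R'].T@c['t']).round(3),c['R'][2].round(2),c['k1'],c['mtx'][0,0])
o=bot.get_obs();print(o); print(bot.tips_ahead)
E
```

```text
pics
scene [1.105 0.157 0.799] [-0.59 -0.19 -0.78] -0.08791650380595059 517.8749693165003
side [ 0.239 -0.598  0.664] [ 0.32  0.65 -0.69] -0.156713858556666 526.4319773915265
wrist [0.551 0.075 0.373] [-0.   -0.29 -0.96] -0.013560031860630385 416.5867551721274
{'time': 0.15, 'q': array([8.81276934e-04, 5.00439385e+00, 1.00434306e+01, 9.50990904e+01,
       8.89484769e-04, 8.99992720e+01]), 'qd': array([-0.07573435, -0.16870124,  0.19047088, -0.01431882,  0.05360586,
       -0.05272084]), 'joint_efforts': array([-3.04631758e-03, -5.20762289e+01,  4.65044117e+01,  1.38444663e-02,
       -2.16874664e-04, -1.82086734e-05]), 'ee_pos': array([5.50002062e-01, 1.01922103e-05, 4.04127713e-01]), 'tcp_rot': array([-1.79939946e+02, -8.90247340e-04,  9.00016084e+01]), 'wrist_force': array([-0.4395163 , -0.57981215,  0.51227745]), 'torque': array([ 0.02283993, -0.01579357,  0.00199961]), 'opening': 0.08558421110064775}
0.1734
```

View pics/scene0.png

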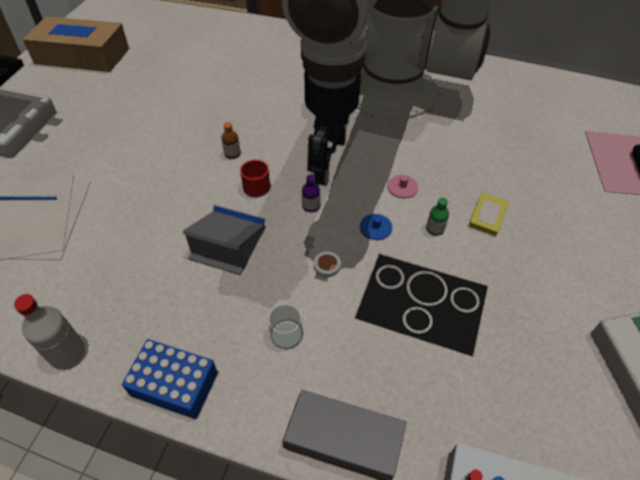

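View pics/side0.png

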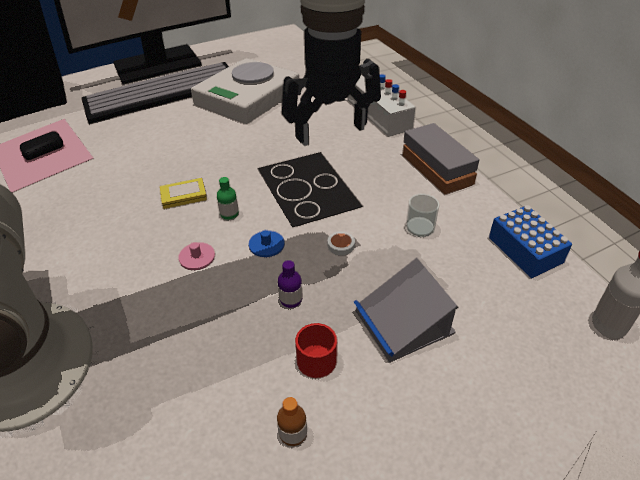

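Scene view: the red jar is at (255,178), amber at (231,140), violet at (311,193) and green at (438,216). The blue lid is at (377,226), with its pink look-alike at (403,186). The yellow box is at (490,213), the mat at (423,302), the stand at (225,237) and the dish at (327,263). Candidates for the lid are blue (377,226), pink (403,186) and the blue rack (170,375); I choose the blue disc. For the bottles I choose orange cap (231,140) and violet cap (311,193), and leave green (438,216) alone.

```bash
cat > m.py <<'E'
from h import *
def comps(mask,amin=30):
    n,l,s,ce=cv2.connectedComponentsWithStats(mask.astype(np.uint8)); return [(l==i) for i in range(1,n) if s[i,4]>=amin]
R={'red':(0,3,150,60),'orange':(5,20,170,60),'violet':(130,145,120,30),'blue':(106,125,150,60),'yellow':(24,34,120,80),'green':(55,75,120,30)}
def hsv(c): return cv2.cvtColor(c['frame'],cv2.COLOR_RGB2HSV)
def mask(c,k):
    h=hsv(c);a,b,s,v=R[k]; return (h[...,0]>=a)&(h[...,0]<=b)&(h[...,1]>=s)&(h[...,2]>=v)
E
python3 - <<'E'
from m import *
for n in('scene','side'):
    c=load(n);P=cloud(c)
    for k in R:
        for m in comps(mask(c,k)):
            v,u=np.nonzero(m);p=P[m]; p=p[c['z_map'][m]>0]
            if len(p)==0: continue
            md=np.median(p,0)
            if md[0]>.75 or abs(md[1])>.5: continue
            top=np.percentile(p[:,2],97); t=p[p[:,2]>top-.006]
            print(n,k,m.sum(),'px',(int(u.mean()),int(v.mean())),'med',md.round(3),'top',top.round(3),'mid-range xy',((t.max(0)+t.min(0))/2)[:2].round(3),'lo/hi',p.min(0).round(3),p.max(0).round(3))
    g=cv2.cvtColor(c['frame'],cv2.COLOR_RGB2GRAY)
    # mat dark region
    q=(P[...,2]<.012)&(P[...,2]>-.01)&(hsv(c)[...,2]<45)
    q=cv2.morphologyEx(q.astype(np.uint8),cv2.MORPH_CLOSE,np.ones((9,9)))
    for m in comps(q,2500):
        cs,_=cv2.findContours(m.astype(np.uint8),cv2.RETR_EXTERNAL,2)
        r=plane(c,cs[0][:,0],.003)[:,:2].astype(np.float32); print(n,'dark',cv2.minAreaRect(r*1000))
        w=(g>110)&(cv2.drawContours(np.zeros((480,640),np.uint8),[cv2.convexHull(cs[0])],-1,1,-1)>0)
        for k in comps(w,25):
            cc,_=cv2.findContours(k.astype(np.uint8),cv2.RETR_EXTERNAL,2)
            if len(cc[0])>20:
                e=cv2.fitEllipse(plane(c,cc[0][:,0],.003)[:,:2].astype(np.float32)*1000); print('   ring',np.round(e[0],1),np.round(e[1],1))
E
```

```text
scene red 201 px (254, 172) med [ 0.419 -0.198  0.053] top 0.057 mid-range xy [ 0.427 -0.195] lo/hi [ 0.395 -0.224  0.004] [ 0.455 -0.166  0.057]
scene orange 142 px (228, 133) med [ 0.352 -0.283  0.063] top 0.087 mid-range xy [ 0.345 -0.285] lo/hi [ 0.338 -0.294  0.051] [ 0.362 -0.271  0.087]
scene violet 259 px (310, 188) med [ 0.449 -0.066  0.061] top 0.086 mid-range xy [ 0.518 -0.039] lo/hi [ 0.432 -0.082  0.044] [ 0.604 -0.003  0.251]
scene blue 220 px (238, 214) med [ 0.524 -0.192  0.025] top 0.029 mid-range xy [ 0.524 -0.191] lo/hi [ 0.52  -0.245  0.018] [ 0.529 -0.138  0.031]
scene blue 554 px (375, 226) med [0.458 0.072 0.007] top 0.031 mid-range xy [0.455 0.072] lo/hi [0.424 0.041 0.003] [0.486 0.101 0.033]
scene yellow 457 px (488, 212) med [0.361 0.28  0.019] top 0.021 mid-range xy [0.357 0.281] lo/hi [0.309 0.248 0.011] [0.405 0.315 0.023]
scene green 272 px (439, 211) med [0.43  0.184 0.062] top 0.087 mid-range xy [0.423 0.184] lo/hi [0.414 0.168 0.046] [0.441 0.199 0.088]
scene dark ((594.7172241210938, 192.11386108398438), (205.4199981689453, 145.55465698242188), 87.0
[... 1118 characters left out ...]
90) med [0.347 0.275 0.016] top 0.019 mid-range xy [0.356 0.28 ] lo/hi [ 0.309  0.245 -0.002] [0.402 0.314 0.019]
side green 340 px (225, 191) med [0.419 0.173 0.058] top 0.084 mid-range xy [0.421 0.18 ] lo/hi [0.403 0.162 0.04 ] [0.437 0.191 0.085]
side green 33 px (229, 216) med [0.417 0.167 0.005] top 0.01 mid-range xy [0.419 0.167] lo/hi [0.405 0.161 0.002] [0.434 0.176 0.011]
side dark ((592.7838134765625, 186.82904052734375), (208.47251892089844, 148.17774963378906), 87.03462219238281)
   ring [573.8 258. ] [34.3 44.6]
   ring [628.5 191.1] [32.6 42.9]
   ring [643.  183.6] [28.3 42.6]
   ring [576.  184.4] [43.3 61. ]
   ring [552.8 192.5] [44.7 61.7]
   ring [561.1 121.2] [47.7 48.3]
```

```bash
python3 - <<'E'
from m import *
for n in('scene','side'):
    c=load(n);P=cloud(c);h=hsv(c)
    B=mask(c,'blue')&(P[...,0]>.505)&(P[...,0]<.54)&(P[...,1]<-.1)
    p=P[B];vx,vy,x0,y0=cv2.fitLine(p[:,:2].astype(np.float32),cv2.DIST_HUBER,0,.001,.001).ravel()
    print(n,'lip mean',p.mean(0).round(4),'yrange',p[:,1].min(),p[:,1].max(),'yaw',np.degrees(np.arctan2(-vx,vy) if vy>0 else np.arctan2(vx,-vy)))
    S=(P[...,2]>.022)&(P[...,2]<.095)&(P[...,0]>.51)&(P[...,0]<.68)&(P[...,1]<-.10)&(P[...,1]>-.30)&(h[...,1]<70)
    S=comps(cv2.erode(S.astype(np.uint8),np.ones((3,3))),300)
    for m in S:
        p=P[m]; 
        # sloped face points: plane fit by ransac-ish
        best=None;rng=np.random.default_rng(0)
        for _ in range(300):
            a=p[rng.choice(len(p),3,False)];nn=np.cross(a[1]-a[0],a[2]-a[0]);nn/=np.linalg.norm(nn)+1e-12
            if not .8<abs(nn[2])<.92: continue
            i=abs((p-a[0])@nn)<.003
            if best is None or i.sum()>best.sum(): best=i
        if best is None: continue
        q=p[best];nn=np.linalg.svd(q-q.mean(0),full_matrices=0)[2][2];nn*=np.sign(nn[2])
        print(n,len(q),'face n',nn.round(3),'yaw',np.degrees(np.arctan2(-nn[1],-nn[0])),'centre',q.mean(0).round(4),'min/max',q.min(0).round(3),q.max(0).round(3),cv2.minAreaRect(q[:,:2].astype(np.float32)*1000))
    m=(mask(c,'yellow'))&(P[...,1]>.2)&(P[...,0]<.45)&(P[...,2]>.012)
    q=plane(c,np.argwhere(m)[:,::-1],.018);print(n,'box',cv2.minAreaRect(q[:,:2].astype(np.float32)*1000))
    for k,(lo,hi) in {'dish':((.5,-.1),(.66,.07)),'beaker':((.62,-.15),(.8,.1))}.items():
        m=(P[...,0]>lo[0])&(P[...,0]<hi[0])&(P[...,1]>lo[1])&(P[...,1]<hi[1])&(P[...,2]>.008)&(P[...,2]<.07)
        if m.sum(): q=P[m];print(n,k,m.sum(),q.min(0).round(3),q.max(0).round(3))
c=load('side')['frame'][150:450,150:470,::-1];cv2.imwrite('pics/crop.png',cv2.resize(c,None,fx=1.9,fy=1.9,interpolation=2))
E
```

```text
scene lip mean [ 0.524  -0.1906  0.0247] yrange -0.24492875139333947 -0.1384459894428906 yaw -1.4621837
scene 1307 face n [-0.503 -0.002  0.864] yaw 0.19038467075872434 centre [ 0.5902 -0.1915  0.0544] min/max [ 0.538 -0.246  0.023] [ 0.631 -0.137  0.08 ] ((584.5859375, -191.80889892578125), (108.92303466796875, 92.90132904052734), 89.75296783447266)
scene box ((357.25555419921875, 280.978759765625), (55.179481506347656, 90.7186508178711), 80.77181243896484)
scene dish 507 [ 0.548 -0.019  0.008] [0.598 0.031 0.019]
scene beaker 1245 [ 0.62  -0.15   0.008] [0.759 0.01  0.069]
side lip mean [ 0.5203 -0.1999  0.0247] yrange -0.2504586588562888 -0.14007006600931732 yaw -1.5055556
side 3894 face n [-0.5    0.01   0.866] yaw -1.151027589929781 centre [ 0.5834 -0.2     0.0491] min/max [ 0.537 -0.252  0.022] [ 0.628 -0.141  0.076] ((582.705322265625, -196.84002685546875), (109.72251892089844, 90.30753326416016), 88.78831481933594)
side box ((355.0740966796875, 276.92193603515625), (56.27033996582031, 88.00486755371094), 81.35013580322266)
side dish 466 [ 0.548 -0.021  0.008] [0.598 0.029 0.017]
side beaker 1085 [ 0.621 -0.15   0.008] [0.758 0.008 0.07 ]
```

View pics/crop.png

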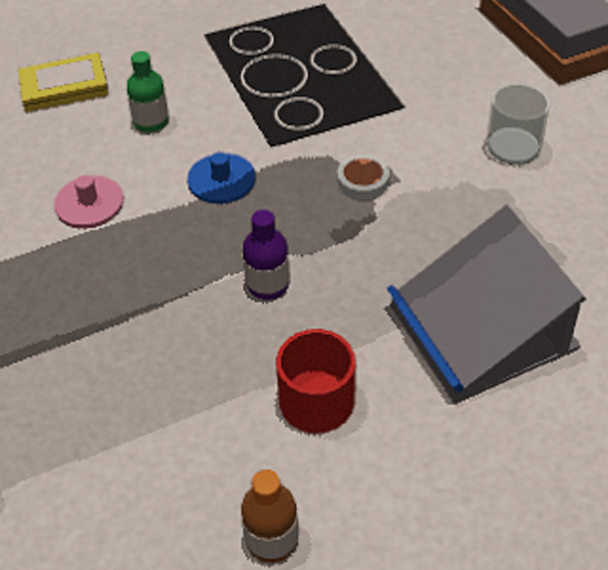

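Crop: red jar (315,380), blue lid (222,178) with the pink one beside it (88,200), violet bottle (265,255), amber bottle (268,515), stand (490,300). The choices hold up. Now above the jar.

>>> drive_tool --plan '[{"dx":-0.196,"dy":-0.1245,"hand":0.085},{"dx":-0.196,"dy":-0.1245},{"dx":-0.196,"dy":-0.1245},{"dx":-0.196,"dy":-0.1245},{"dx":-0.196,"dy":-0.1245},{"dx":-0.196,"dy":-0.1245},{"dx":-0.196,"dy":-0.1245},{"dx":-0.196,"dy":-0.1245,"dz":0.05},{"dx":-0.196,"dy":-0.1245,"dz":0.09},{"dx":-0.196,"dy":-0.1245,"dz":0.1},{"dx":-0.196,"dy":-0.1245,"dz":0.1}]' --force 40

```text
invalid input at $.plan[0]: expected keys dx, dy, dz, roll, hand
```

```bash
python3 - <<'E'
from m import *
o=bot.get_obs();print(o['ee_pos'],o['tcp_rot'],o['q'])
c=shot('wrist','w1.png');P=cloud(c);m=mask(c,'red')
p=P[m&(c['z_map']>0)];t=p[p[:,2]>np.percentile(p[:,2],95)-.006];print(m.sum(),t[:,2].mean(),(t.max(0)+t.min(0))/2,t.min(0),t.max(0))
E
```

```text
[5.50002062e-01 1.01922103e-05 4.04127713e-01] [-1.79939946e+02 -8.90247340e-04  9.00016084e+01] [8.81276934e-04 5.00439385e+00 1.00434306e+01 9.50990904e+01
 8.89484769e-04 8.99992720e+01]
434 0.06097106759844022 [ 0.47863795 -0.10304314  0.18064455] [ 0.42947764 -0.22333189  0.04978544] [0.52779825 0.01724561 0.31150367]
```

View pics/w1.png

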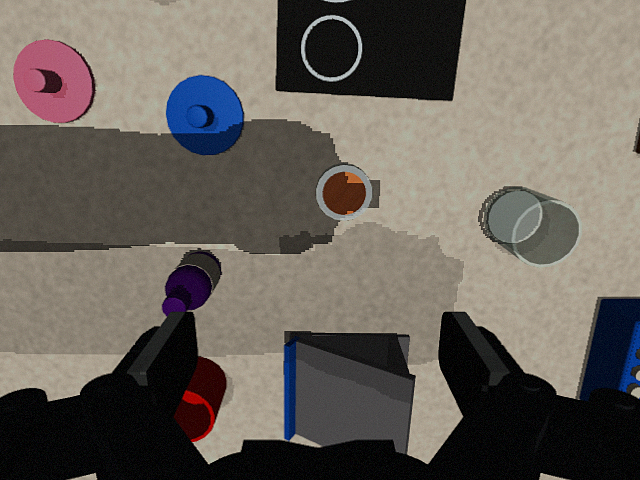

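The wrist view (from the start pose, as the row keys were incomplete) shows the jar at (200,410) and the stand at (350,390). World +y is up in the image. Re-sending the move with all keys.

>>> drive_tool --plan '[{"dx":-0.196,"dy":-0.1245,"dz":0,"roll":0,"hand":0.085},{"dx":-0.196,"dy":-0.1245,"dz":0,"roll":0,"hand":0.085},{"dx":-0.196,"dy":-0.1245,"dz":0,"roll":0,"hand":0.085},{"dx":-0.196,"dy":-0.1245,"dz":0,"roll":0,"hand":0.085},{"dx":-0.196,"dy":-0.1245,"dz":0,"roll":0,"hand":0.085},{"dx":-0.196,"dy":-0.1245,"dz":0,"roll":0,"hand":0.085},{"dx":-0.196,"dy":-0.1245,"dz":0.05,"roll":0,"hand":0.085},{"dx":-0.196,"dy":-0.1245,"dz":0.1,"roll":0,"hand":0.085},{"dx":-0.196,"dy":-0.1245,"dz":0.1,"roll":0,"hand":0.085},{"dx":-0.196,"dy":-0.1245,"dz":0.1,"roll":0,"hand":0.085},{"dx":-0.196,"dy":-0.1245,"dz":0.1,"roll":0,"hand":0.085}]' --force 40

```text
time: 1.12
ee_pos: [0.4253, -0.1959, 0.3046]
tcp_rot: [-179.9, -0.0, 90.0]
wrist_force: [0.0, -0.6, 0.0]
opening: 0.0851
```

```bash
python3 - <<'E'
from m import *
o=bot.get_obs();print(o['time'],o['ee_pos'],o['tcp_rot'],o['q'])
c=shot('wrist','w2.png');P=cloud(c);m=mask(c,'red')
p=P[m&(c['z_map']>0)];p=p[p[:,2]<.08];t=p[p[:,2]>np.percentile(p[:,2],95)-.006];print(m.sum(),t[:,2].mean(),(t.max(0)+t.min(0))/2,t.min(0),t.max(0))
E
```

```text
1.1167 [ 0.42525747 -0.19592357  0.30460761] [-1.79929380e+02 -3.19931949e-02  8.99940313e+01] [-2.47362367e+01 -7.00418245e+00 -1.27980881e+01  8.42836218e+01
 -4.84631477e-04  6.52697125e+01]
2875 0.054402791849087334 [ 0.42524686 -0.19594496  0.05425956] [ 0.39599486 -0.22526726  0.05208596] [ 0.45449886 -0.16662267  0.05643316]
```

>>> drive_tool --plan '[{"dx":0,"dy":0,"dz":0.04,"roll":0,"hand":0.085},{"dx":0,"dy":0,"dz":0.08,"roll":0,"hand":0.085},{"dx":0,"dy":0,"dz":0.12,"roll":0,"hand":0.085},{"dx":0,"dy":0,"dz":0.12,"roll":0,"hand":0.085},{"dx":0,"dy":0,"dz":0.12,"roll":0,"hand":0.05},{"dx":0,"dy":0,"dz":0.12,"roll":0,"hand":0.05},{"dx":0,"dy":0,"dz":0.12,"roll":0,"hand":0.05},{"dx":0,"dy":0,"dz":0.12,"roll":0,"hand":0.05},{"dx":0,"dy":0,"dz":0.12,"roll":0,"hand":0.05},{"dx":0,"dy":0,"dz":0.12,"roll":0,"hand":0.05},{"dx":0,"dy":0,"dz":0.12,"roll":0,"hand":0.05},{"dx":0,"dy":0,"dz":0.1,"roll":0,"hand":0.05},{"dx":0,"dy":0,"dz":0.07,"roll":0,"hand":0.05},{"dx":0,"dy":0,"dz":0.03,"roll":0,"hand":0.05},{"dx":0,"dy":0,"dz":0,"roll":0,"hand":0.05},{"dx":0,"dy":0,"dz":0,"roll":0,"hand":0.05}]' --force 40

```text
time: 2.5
ee_pos: [0.4267, -0.1965, 0.3137]
tcp_rot: [179.4, 0.3, 90.0]
wrist_force: [0.9, -0.1, -0.3]
opening: 0.0599
```

>>> drive_tool --plan '[{"dx":0.035,"dy":0.0125,"dz":0,"roll":0,"hand":0.05},{"dx":0.07,"dy":0.025,"dz":0,"roll":0,"hand":0.05},{"dx":0.106,"dy":0.038,"dz":0,"roll":0,"hand":0.05},{"dx":0.141,"dy":0.05,"dz":0,"roll":0,"hand":0.05},{"dx":0.176,"dy":0.063,"dz":0,"roll":0,"hand":0.05},{"dx":0.211,"dy":0.0755,"dz":0,"roll":0,"hand":0.05},{"dx":0.246,"dy":0.088,"dz":0,"roll":0,"hand":0.05},{"dx":0.281,"dy":0.1,"dz":0,"roll":0,"hand":0.05},{"dx":0.317,"dy":0.113,"dz":0,"roll":0,"hand":0.05},{"dx":0.352,"dy":0.126,"dz":0,"roll":0,"hand":0.05},{"dx":0.375,"dy":0.134,"dz":0,"roll":0,"hand":0.05},{"dx":0.387,"dy":0.1385,"dz":0,"roll":0,"hand":0.05},{"dx":0.387,"dy":0.1385,"dz":0,"roll":0,"hand":0.05},{"dx":0.387,"dy":0.1385,"dz":0,"roll":0,"hand":0.05},{"dx":0.387,"dy":0.1385,"dz":0,"roll":0,"hand":0.05}]'

```text
time: 3.75
ee_pos: [0.5639, 0.1901, 0.3054]
tcp_rot: [180.0, 0.0, 90.0]
wrist_force: [0.8, 0.1, -1.4]
opening: 0.0601
```

```bash
python3 - <<'E'
from m import *
o=bot.get_obs();print(o['time'],o['ee_pos'],o['tcp_rot'],o['q'].round(1))
c=shot('wrist','w3.png');P=cloud(c);m=mask(c,'red')
p=P[m&(c['z_map']>0)];t=p[p[:,2]>np.percentile(p[:,2],95)-.006];print(m.sum(),t[:,2].mean(),(t.max(0)+t.min(0))/2)
g=cv2.cvtColor(c['frame'],cv2.COLOR_RGB2GRAY);w=((g>110)&(P[...,2]<.015)).astype(np.uint8)
cs,hi=cv2.findContours(w,cv2.RETR_CCOMP,2)
for k in cs:
    if 60<len(k)<400:
        e=cv2.fitEllipse(plane(c,k[:,0],.003)[:,:2].astype(np.float32)*1000); 
        if 35<e[1][0]<80: print(k[:,0].mean(0).round(),np.round(e[0],1),np.round(e[1],1))
E
```

```text
3.75 [0.5638746  0.19006529 0.30541929] [1.79966432e+02 5.48067912e-03 8.99650069e+01] [ 18.6  10.3   5.   84.7  -0.  108.7]
27407 0.17015760146112777 [0.56481129 0.19258061 0.18542279]
[420. 227.] [635.1 190. ] [49.1 49.5]
[418. 232.] [634.9 189.8] [44.5 44.7]
[312. 196.] [564.9 194.2] [67.4 69.2]
[324. 109.] [568.9 263.5] [49.3 49.7]
[324. 113.] [568.7 263.3] [44.  44.3]
[ 80. 254.] [401.2 170.1] [ 48.5 109.8]
```

View pics/w3.png

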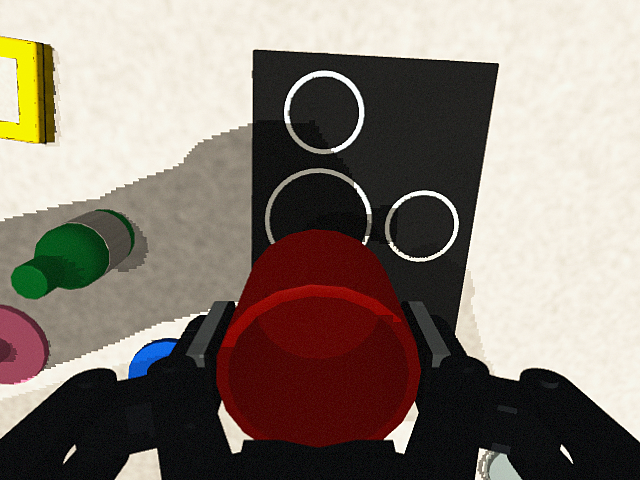

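The view shows the jar held, with the left ring (324,110), the middle ring (317,220, partly covered) and the behind ring (420,227) visible. Lowering the jar into the middle ring.

>>> drive_tool --plan '[{"dx":0.002,"dy":0.001,"dz":0.035,"roll":0,"hand":0.05},{"dx":0.002,"dy":0.001,"dz":0.07,"roll":0,"hand":0.05},{"dx":0.002,"dy":0.001,"dz":0.095,"roll":0,"hand":0.05},{"dx":0.002,"dy":0.001,"dz":0.107,"roll":0,"hand":0.05},{"dx":0.002,"dy":0.001,"dz":0.113,"roll":0,"hand":0.05},{"dx":0.002,"dy":0.001,"dz":0.1165,"roll":0,"hand":0.05},{"dx":0.002,"dy":0.001,"dz":0.1165,"roll":0,"hand":0.05},{"dx":0.002,"dy":0.001,"dz":0.1165,"roll":0,"hand":0.05},{"dx":0.002,"dy":0.001,"dz":0.1165,"roll":0,"hand":0.07},{"dx":0.002,"dy":0.001,"dz":0.1165,"roll":0,"hand":0.085},{"dx":0.002,"dy":0.001,"dz":0.1165,"roll":0,"hand":0.085},{"dx":0.002,"dy":0.001,"dz":0.1165,"roll":0,"hand":0.085},{"dx":0.002,"dy":0.001,"dz":0.1165,"roll":0,"hand":0.085},{"dx":0.002,"dy":0.001,"dz":0.08,"roll":0,"hand":0.085},{"dx":0.002,"dy":0.001,"dz":0.04,"roll":0,"hand":0.085},{"dx":0.002,"dy":0.001,"dz":0,"roll":0,"hand":0.085},{"dx":0.002,"dy":0.001,"dz":0,"roll":0,"hand":0.085},{"dx":0.002,"dy":0.001,"dz":0,"roll":0,"hand":0.085}]'

```text
time: 5.3
ee_pos: [0.5656, 0.1932, 0.3077]
tcp_rot: [179.7, -0.1, 90.0]
wrist_force: [0.9, -0.1, -0.5]
opening: 0.085
```

```bash
python3 - <<'E'
from m import *
o=bot.get_obs();print(o['time'],o['ee_pos'],o['tcp_rot'],o['q'].round(1))
c=shot('wrist','w4.png');P=cloud(c);m=mask(c,'red')
p=P[m&(c['z_map']>0)];t=p[p[:,2]>np.percentile(p[:,2],95)-.005];print(m.sum(),t[:,2].mean(),(t.max(0)+t.min(0))/2,t.min(0),t.max(0))
E
```

```text
5.3 [0.56555081 0.19319321 0.30773556] [ 1.79727176e+02 -9.28185179e-02  9.00007862e+01] [ 18.9  10.5   5.5  84.7  -0.  108.9]
8167 0.05696316367765067 [0.56620728 0.19349809 0.05625638] [0.53655017 0.16375552 0.05285564] [0.59586439 0.22324066 0.05965713]
```

Jar stands at (0.566, 0.1935), rim at 58 mm. Now above the blue lid.

>>> drive_tool --plan '[{"dx":-0.03,"dy":-0.027,"dz":0,"roll":0,"hand":0.085},{"dx":-0.06,"dy":-0.054,"dz":0,"roll":0,"hand":0.085},{"dx":-0.09,"dy":-0.08,"dz":0.01,"roll":0,"hand":0.07},{"dx":-0.115,"dy":-0.103,"dz":0.03,"roll":0,"hand":0.06},{"dx":-0.123,"dy":-0.1105,"dz":0.05,"roll":0,"hand":0.05},{"dx":-0.123,"dy":-0.1105,"dz":0.06,"roll":0,"hand":0.05},{"dx":-0.123,"dy":-0.1105,"dz":0.06,"roll":0,"hand":0.05},{"dx":-0.123,"dy":-0.1105,"dz":0.06,"roll":0,"hand":0.05},{"dx":-0.123,"dy":-0.1105,"dz":0.06,"roll":0,"hand":0.05}]'

```text
time: 6.1
ee_pos: [0.4553, 0.0707, 0.2452]
tcp_rot: [180.0, -0.0, 90.0]
wrist_force: [-0.1, 0.4, -0.2]
opening: 0.0499
```

```bash
python3 - <<'E'
from m import *
o=bot.get_obs();print(o['time'],o['ee_pos'],o['tcp_rot'],o['q'].round(1))
c=shot('wrist','w5.png');P=cloud(c);m=mask(c,'blue')
p=P[m&(c['z_map']>0)];p=p[p[:,2]<.1]
for a,b in((.026,.036),(.002,.012)):
    t=p[(p[:,2]>a)&(p[:,2]<b)];print(len(t),(t.max(0)+t.min(0))/2,t.min(0),t.max(0))
E
```

```text
6.1 [0.45533306 0.07067724 0.2452273 ] [ 1.79973478e+02 -1.12428914e-02  9.00423680e+01] [  8.8  -7.4 -19.7  77.6   0.   98.8]
727 [0.45361    0.07103771 0.02877917] [0.44544326 0.06241501 0.02628492] [0.46177674 0.07966042 0.03127342]
7827 [0.45388788 0.07089127 0.00758799] [0.4215141  0.03827165 0.00334816] [0.48626166 0.10351089 0.01182781]
```

>>> drive_tool --plan '[{"dx":0.001,"dy":-0.001,"dz":0.03,"roll":0,"hand":0.05},{"dx":0.001,"dy":-0.001,"dz":0.052,"roll":0,"hand":0.05},{"dx":0.001,"dy":-0.001,"dz":0.062,"roll":0,"hand":0.05},{"dx":0.001,"dy":-0.001,"dz":0.062,"roll":0,"hand":0.05},{"dx":0.001,"dy":-0.001,"dz":0.062,"roll":0,"hand":0.01},{"dx":0.001,"dy":-0.001,"dz":0.062,"roll":0,"hand":0.01},{"dx":0.001,"dy":-0.001,"dz":0.062,"roll":0,"hand":0.01},{"dx":0.001,"dy":-0.001,"dz":0.062,"roll":0,"hand":0.01},{"dx":0.001,"dy":-0.001,"dz":0.062,"roll":0,"hand":0.01},{"dx":0.001,"dy":-0.001,"dz":0.062,"roll":0,"hand":0.01},{"dx":0.001,"dy":-0.001,"dz":0.062,"roll":0,"hand":0.01},{"dx":0.001,"dy":-0.001,"dz":0.062,"roll":0,"hand":0.01},{"dx":0.001,"dy":-0.001,"dz":0.04,"roll":0,"hand":0.01},{"dx":0.001,"dy":-0.001,"dz":0.01,"roll":0,"hand":0.01},{"dx":0.001,"dy":-0.001,"dz":-0.03,"roll":0,"hand":0.01},{"dx":0.001,"dy":-0.001,"dz":-0.06,"roll":0,"hand":0.01},{"dx":0.001,"dy":-0.001,"dz":-0.06,"roll":0,"hand":0.01},{"dx":0.001,"dy":-0.001,"dz":-0.06,"roll":0,"hand":0.01}]' --force 30

```text
time: 7.65
ee_pos: [0.454, 0.071, 0.307]
tcp_rot: [179.8, -0.0, 90.0]
wrist_force: [-0.2, 0.2, -0.0]
opening: 0.0163
```

>>> drive_tool --plan '[{"dx":0.028,"dy":0.026,"dz":0,"roll":0,"hand":0.01},{"dx":0.056,"dy":0.051,"dz":0,"roll":0,"hand":0.01},{"dx":0.084,"dy":0.077,"dz":0,"roll":0,"hand":0.01},{"dx":0.11,"dy":0.101,"dz":0,"roll":0,"hand":0.01},{"dx":0.1225,"dy":0.1125,"dz":0,"roll":0,"hand":0.01},{"dx":0.1225,"dy":0.1125,"dz":0,"roll":0,"hand":0.01},{"dx":0.1225,"dy":0.1125,"dz":0,"roll":0,"hand":0.01},{"dx":0.1225,"dy":0.1125,"dz":0,"roll":0,"hand":0.01}]'

```text
time: 8.32
ee_pos: [0.5655, 0.1931, 0.3036]
tcp_rot: [-179.9, 0.0, 90.0]
wrist_force: [0.8, 0.1, -0.4]
opening: 0.0166
```

```bash
python3 - <<'E'
from m import *
o=bot.get_obs();print(o['time'],o['ee_pos'],o['opening'])
c=shot('wrist','w6.png');P=cloud(c);m=mask(c,'blue')
p=P[m&(c['z_map']>0)];p=p[(p[:,2]>.1)&(p[:,2]<.2)]
print(len(p),np.percentile(p,[1,50,99],0).round(4)); A=np.c_[p[:,:2],np.ones(len(p))];print(np.linalg.lstsq(A,p[:,2],rcond=None)[0])
E
```

```text
8.3167 [0.56553841 0.19309565 0.30363731] 0.016550012185366798
14047 [[0.5356 0.1622 0.1219]
 [0.5663 0.2026 0.1249]
 [0.5969 0.2243 0.1494]]
[-0.00729892 -0.17066034  0.16740654]
```

View pics/w6.png

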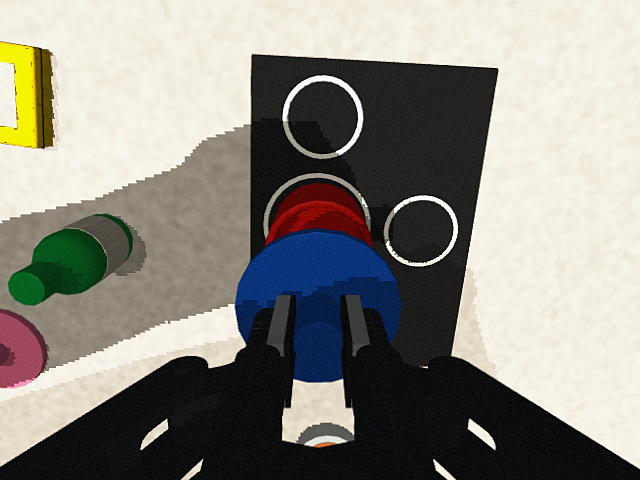

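The lid is held by its knob, its disc centred at about (318,300), over the jar. Lowering gently.

>>> drive_tool --plan '[{"dx":0.0,"dy":0,"dz":0.025,"roll":0,"hand":0.01},{"dx":0.0,"dy":0,"dz":0.045,"roll":0,"hand":0.01},{"dx":0.0,"dy":0,"dz":0.055,"roll":0,"hand":0.01},{"dx":0.0,"dy":0,"dz":0.06,"roll":0,"hand":0.01},{"dx":0.0,"dy":0,"dz":0.06,"roll":0,"hand":0.01},{"dx":0.0,"dy":0,"dz":0.06,"roll":0,"hand":0.01}]'

```text
time: 8.87
ee_pos: [0.566, 0.1933, 0.2456]
tcp_rot: [180.0, -0.0, 90.0]
wrist_force: [0.2, 0.6, -0.8]
opening: 0.0164
```

```bash
python3 - <<'E'
from m import *
o=bot.get_obs();print(o['time'],o['ee_pos'],o['wrist_force'])
c=shot('side');P=cloud(c)
for k in('blue','red'):
    m=mask(c,k)&(abs(P[...,0]-.566)<.06)&(abs(P[...,1]-.19)<.06)&(c['z_map']>0);p=P[m]
    print(k,np.percentile(p,[1,50,99],0).round(4))
f=c['frame'];v,u=np.nonzero(m);cv2.imwrite('pics/s7.png',cv2.resize(f[v.min()-70:v.max()+50,u.min()-70:u.max()+70,::-1],None,fx=3,fy=3,interpolation=2))
E
```

```text
8.8667 [0.56600427 0.19325684 0.24564841] [ 0.24939498  0.60291066 -0.77279274]
blue [[0.5358 0.1578 0.0629]
 [0.5624 0.1814 0.0657]
 [0.5964 0.2127 0.0906]]
red [[0.5361 0.1604 0.0034]
 [0.5544 0.1671 0.0304]
 [0.5887 0.1959 0.0565]]
```

View pics/s7.png

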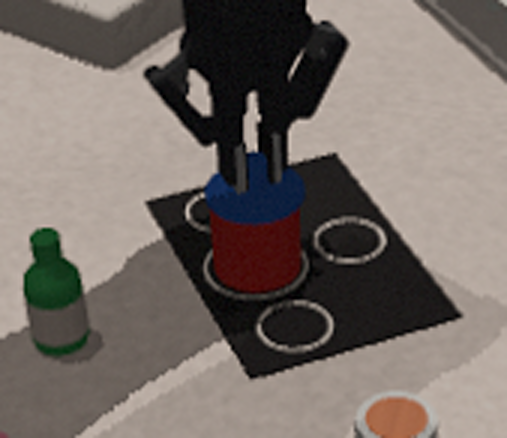

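Lid level and centred just above the jar (250,200). Lower 4 mm, release and rise; then towards the amber bottle.

>>> drive_tool --plan '[{"dx":0.0,"dy":0,"dz":0.002,"roll":0,"hand":0.01},{"dx":0.0,"dy":0,"dz":0.004,"roll":0,"hand":0.01},{"dx":0.0,"dy":0,"dz":0.004,"roll":0,"hand":0.01},{"dx":0.0,"dy":0,"dz":0.004,"roll":0,"hand":0.025},{"dx":0.0,"dy":0,"dz":0.004,"roll":0,"hand":0.045},{"dx":0.0,"dy":0,"dz":0.004,"roll":0,"hand":0.045},{"dx":0.0,"dy":0,"dz":0.004,"roll":0,"hand":0.045},{"dx":0.0,"dy":0,"dz":-0.02,"roll":0,"hand":0.045},{"dx":0.0,"dy":0,"dz":-0.06,"roll":0,"hand":0.045},{"dx":0.0,"dy":0,"dz":-0.06,"roll":0,"hand":0.045},{"dx":0.0,"dy":0,"dz":-0.06,"roll":0,"hand":0.045}]'

```text
time: 9.83
ee_pos: [0.5665, 0.1937, 0.3073]
tcp_rot: [179.8, -0.1, 90.0]
wrist_force: [0.6, 0.2, -0.1]
opening: 0.0455
```

```bash
python3 - <<'E'
from m import *
o=bot.get_obs();print(o['time'],o['ee_pos'],o['wrist_force'])
c=shot('wrist');P=cloud(c)
for k,a,b in(('blue',.055,.072),('blue',.08,.1)):
    m=mask(c,k)&(P[...,2]>a)&(P[...,2]<b);p=P[m]
    print(k,len(p),((p.max(0)+p.min(0))/2).round(4),p.min(0).round(4),p.max(0).round(4))
E
```

```text
9.8333 [0.56653927 0.19368508 0.30730275] [ 0.61468048  0.15760745 -0.09329534]
blue 9580 [0.5676 0.1934 0.0654] [0.5351 0.1606 0.0589] [0.6002 0.2262 0.072 ]
blue 1061 [0.5675 0.1934 0.0847] [0.5586 0.1844 0.08  ] [0.5765 0.2025 0.0894]
```

Lid rests at (0.567, 0.193), disc top ~65 mm. Now the amber bottle.

>>> drive_tool --plan '[{"dx":-0.036,"dy":-0.017,"dz":0,"roll":0,"hand":0.07},{"dx":-0.073,"dy":-0.034,"dz":0,"roll":0,"hand":0.07},{"dx":-0.109,"dy":-0.05,"dz":0,"roll":0,"hand":0.07},{"dx":-0.145,"dy":-0.067,"dz":0,"roll":0,"hand":0.07},{"dx":-0.182,"dy":-0.084,"dz":0,"roll":0,"hand":0.07},{"dx":-0.218,"dy":-0.1,"dz":0,"roll":0,"hand":0.07},{"dx":-0.254,"dy":-0.117,"dz":0,"roll":0,"hand":0.07},{"dx":-0.29,"dy":-0.134,"dz":0,"roll":0,"hand":0.07},{"dx":-0.327,"dy":-0.15,"dz":0,"roll":0,"hand":0.07},{"dx":-0.363,"dy":-0.167,"dz":0,"roll":0,"hand":0.07},{"dx":-0.4,"dy":-0.184,"dz":0,"roll":0,"hand":0.07},{"dx":-0.436,"dy":-0.2,"dz":0,"roll":0,"hand":0.07},{"dx":-0.472,"dy":-0.217,"dz":0,"roll":0,"hand":0.07},{"dx":-0.4815,"dy":-0.2215,"dz":0,"roll":0,"hand":0.07},{"dx":-0.4815,"dy":-0.2215,"dz":0,"roll":0,"hand":0.07},{"dx":-0.4815,"dy":-0.2215,"dz":0,"roll":0,"hand":0.07},{"dx":-0.4815,"dy":-0.2215,"dz":0,"roll":0,"hand":0.07}]'

```text
time: 11.3
ee_pos: [0.3448, -0.2873, 0.304]
tcp_rot: [-180.0, -0.1, 90.0]
wrist_force: [-0.4, -0.5, 0.3]
opening: 0.07
```

```bash
cat > cap.py <<'E'
import sys
from m import *
o=bot.get_obs();print(o['time'],o['ee_pos'],o['tcp_rot'].round(2),o['q'].round(1),o['wrist_force'].round(2))
c=shot('wrist','w_%.2f.png'%o['time']);P=cloud(c);m=mask(c,sys.argv[1])&(P[...,2]<.13)
p=P[m&(c['z_map']>0)];t=p[p[:,2]>np.percentile(p[:,2],98)-.006];print(m.sum(),t[:,2].mean(),(t.max(0)+t.min(0))/2,t.min(0),t.max(0))
E
python3 cap.py orange
```

```text
11.3 [ 0.34476492 -0.28726628  0.30404738] [-1.7996e+02 -6.0000e-02  9.0030e+01] [-39.8  -9.7 -15.2  84.5   0.   50.2] [-0.37 -0.5   0.27]
2448 0.0844800525232135 [ 0.34449903 -0.2870625   0.08460697] [ 0.33553575 -0.29606208  0.08253124] [ 0.35346231 -0.27806292  0.08668269]
```

>>> drive_tool --plan '[{"dx":0.001,"dy":0,"dz":0.04,"roll":0,"hand":0.07},{"dx":0.001,"dy":0,"dz":0.08,"roll":0,"hand":0.07},{"dx":0.001,"dy":0,"dz":0.11,"roll":0,"hand":0.07},{"dx":0.001,"dy":0,"dz":0.11,"roll":0,"hand":0.07},{"dx":0.001,"dy":0,"dz":0.11,"roll":0,"hand":0.03},{"dx":0.001,"dy":0,"dz":0.11,"roll":0,"hand":0.03},{"dx":0.001,"dy":0,"dz":0.11,"roll":0,"hand":0.03},{"dx":0.001,"dy":0,"dz":0.11,"roll":0,"hand":0.03},{"dx":0.001,"dy":0,"dz":0.11,"roll":0,"hand":0.03},{"dx":0.001,"dy":0,"dz":0.11,"roll":0,"hand":0.03},{"dx":0.001,"dy":0,"dz":0.11,"roll":0,"hand":0.03},{"dx":0.001,"dy":0,"dz":0.09,"roll":0,"hand":0.03},{"dx":0.001,"dy":0,"dz":0.06,"roll":0,"hand":0.03},{"dx":0.001,"dy":0,"dz":0.02,"roll":0,"hand":0.03},{"dx":0.001,"dy":0,"dz":-0.01,"roll":0,"hand":0.03},{"dx":0.001,"dy":0,"dz":-0.01,"roll":0,"hand":0.03}]' --force 40

```text
time: 12.68
ee_pos: [0.3453, -0.2876, 0.3226]
tcp_rot: [179.5, 0.4, 90.0]
wrist_force: [0.1, -0.6, -1.6]
opening: 0.0365
```

>>> drive_tool --plan '[{"dx":0.03,"dy":0.012,"dz":0,"roll":0,"hand":0.03},{"dx":0.066,"dy":0.027,"dz":0,"roll":0,"hand":0.03},{"dx":0.103,"dy":0.042,"dz":0,"roll":0,"hand":0.03},{"dx":0.14,"dy":0.057,"dz":0,"roll":0,"hand":0.03},{"dx":0.177,"dy":0.072,"dz":0,"roll":0,"hand":0.03},{"dx":0.214,"dy":0.087,"dz":0,"roll":0,"hand":0.03},{"dx":0.251,"dy":0.102,"dz":0,"roll":0,"hand":0.03},{"dx":0.288,"dy":0.117,"dz":0,"roll":0,"hand":0.03},{"dx":0.325,"dy":0.132,"dz":0,"roll":0,"hand":0.03},{"dx":0.362,"dy":0.147,"dz":0,"roll":0,"hand":0.03},{"dx":0.4,"dy":0.163,"dz":0,"roll":0,"hand":0.03},{"dx":0.436,"dy":0.178,"dz":0,"roll":0,"hand":0.03},{"dx":0.473,"dy":0.193,"dz":0,"roll":0,"hand":0.03},{"dx":0.51,"dy":0.208,"dz":0,"roll":0,"hand":0.03},{"dx":0.538,"dy":0.219,"dz":0,"roll":0,"hand":0.03},{"dx":0.55,"dy":0.224,"dz":0,"roll":0,"hand":0.03},{"dx":0.55,"dy":0.224,"dz":0,"roll":0,"hand":0.03},{"dx":0.55,"dy":0.224,"dz":0,"roll":0,"hand":0.03},{"dx":0.55,"dy":0.224,"dz":0,"roll":0,"hand":0.03}]'

```text
time: 14.27
ee_pos: [0.5684, 0.2625, 0.3152]
tcp_rot: [180.0, 0.0, 90.0]
wrist_force: [-0.0, -0.4, -1.5]
opening: 0.0364
```

```bash
python3 - <<'E'
from m import *
o=bot.get_obs();print(o['time'],o['ee_pos'],o['tcp_rot'],o['q'].round(1),o['opening'],o['wrist_force'])
c=shot('side');P=cloud(c);m=mask(c,'orange')&(P[...,1]>.2)&(P[...,1]<.35);p=P[m];print(np.percentile(p,[1,50,99],0).round(4))
p=p[p[:,2]>p[:,2].max()-.012];print('cap',((p.max(0)+p.min(0))/2).round(4))
E
```

```text
14.2667 [0.56838256 0.26249751 0.31524975] [1.79974260e+02 1.71911798e-03 8.99867502e+01] [ 24.8  14.6  11.1  86.5  -0.  114.8] 0.03644560930733545 [-0.04030535 -0.40704492 -1.48988228]
[[0.5516 0.2425 0.1237]
 [0.5659 0.2526 0.1788]
 [0.5826 0.2664 0.2019]]
cap [0.5656 0.2544 0.2068]
```

>>> drive_tool --plan '[{"dx":0,"dy":0,"dz":0.035,"roll":0,"hand":0.03},{"dx":0,"dy":0,"dz":0.07,"roll":0,"hand":0.03},{"dx":0,"dy":0,"dz":0.095,"roll":0,"hand":0.03},{"dx":0,"dy":0,"dz":0.108,"roll":0,"hand":0.03},{"dx":0,"dy":0,"dz":0.113,"roll":0,"hand":0.03},{"dx":0,"dy":0,"dz":0.1165,"roll":0,"hand":0.03},{"dx":0,"dy":0,"dz":0.1165,"roll":0,"hand":0.03},{"dx":0,"dy":0,"dz":0.1165,"roll":0,"hand":0.03},{"dx":0,"dy":0,"dz":0.1165,"roll":0,"hand":0.045},{"dx":0,"dy":0,"dz":0.1165,"roll":0,"hand":0.065},{"dx":0,"dy":0,"dz":0.1165,"roll":0,"hand":0.065},{"dx":0,"dy":0,"dz":0.1165,"roll":0,"hand":0.065},{"dx":0,"dy":0,"dz":0.08,"roll":0,"hand":0.065},{"dx":0,"dy":0,"dz":0.04,"roll":0,"hand":0.065},{"dx":0,"dy":0,"dz":0,"roll":0,"hand":0.065},{"dx":0,"dy":0,"dz":0,"roll":0,"hand":0.065},{"dx":0,"dy":0,"dz":0,"roll":0,"hand":0.065}]'

```text
time: 15.73
ee_pos: [0.569, 0.2632, 0.318]
tcp_rot: [179.7, -0.1, 90.0]
wrist_force: [0.1, 0.8, -0.7]
opening: 0.0648
```

```bash
python3 cap.py orange
```

```text
15.7333 [0.56898516 0.26323456 0.3179535 ] [ 1.7972e+02 -1.3000e-01  9.0000e+01] [ 24.8  14.6  11.4  86.5  -0.  114.8] [ 0.12  0.77 -0.65]
3143 0.08717518599659396 [0.56990473 0.2634412  0.08601826] [0.56088219 0.25397124 0.08235038] [0.57892728 0.27291116 0.08968615]
```

Amber stands at (0.5695, 0.2634). Now the violet bottle, turning the hand 90° so the fingers close along y.

>>> drive_tool --plan '[{"dx":-0.028,"dy":-0.011,"dz":0,"roll":-0.11,"hand":0.07},{"dx":-0.056,"dy":-0.022,"dz":0,"roll":-0.22,"hand":0.07},{"dx":-0.084,"dy":-0.033,"dz":0,"roll":-0.33,"hand":0.07},{"dx":-0.112,"dy":-0.043,"dz":0,"roll":-0.44,"hand":0.07},{"dx":-0.14,"dy":-0.054,"dz":0,"roll":-0.55,"hand":0.07},{"dx":-0.168,"dy":-0.065,"dz":0,"roll":-0.66,"hand":0.07},{"dx":-0.196,"dy":-0.076,"dz":0,"roll":-0.77,"hand":0.07},{"dx":-0.224,"dy":-0.087,"dz":0,"roll":-0.88,"hand":0.07},{"dx":-0.252,"dy":-0.098,"dz":0,"roll":-0.99,"hand":0.07},{"dx":-0.28,"dy":-0.108,"dz":0,"roll":-1.1,"hand":0.07},{"dx":-0.308,"dy":-0.119,"dz":0,"roll":-1.21,"hand":0.07},{"dx":-0.334,"dy":-0.1295,"dz":0,"roll":-1.32,"hand":0.07},{"dx":-0.334,"dy":-0.1295,"dz":0,"roll":-1.43,"hand":0.07},{"dx":-0.334,"dy":-0.1295,"dz":0,"roll":-1.54,"hand":0.07},{"dx":-0.334,"dy":-0.1295,"dz":0,"roll":-1.5708,"hand":0.07},{"dx":-0.334,"dy":-0.1295,"dz":0,"roll":-1.5708,"hand":0.07},{"dx":-0.334,"dy":-0.1295,"dz":0,"roll":-1.5708,"hand":0.07}]'

```text
time: 17.2
ee_pos: [0.4388, -0.071, 0.3135]
tcp_rot: [180.0, -0.1, 179.9]
wrist_force: [0.4, 0.3, -0.4]
opening: 0.0695
```

```bash
python3 cap.py violet
```

```text
17.2 [ 0.43877521 -0.07098874  0.3135157 ] [ 1.7998e+02 -1.1000e-01  1.7991e+02] [ -9.2 -10.3 -14.7  85.7   0.   -9.1] [ 0.38  0.28 -0.36]
1819 0.08450607780941902 [ 0.43966725 -0.06968517  0.08289477] [ 0.43035024 -0.07863561  0.07949954] [ 0.44898426 -0.06073473  0.08629   ]
```

>>> drive_tool --plan '[{"dx":0,"dy":0.001,"dz":0.04,"roll":0,"hand":0.07},{"dx":0,"dy":0.001,"dz":0.08,"roll":0,"hand":0.07},{"dx":0,"dy":0.001,"dz":0.115,"roll":0,"hand":0.07},{"dx":0,"dy":0.001,"dz":0.12,"roll":0,"hand":0.07},{"dx":0,"dy":0.001,"dz":0.12,"roll":0,"hand":0.03},{"dx":0,"dy":0.001,"dz":0.12,"roll":0,"hand":0.03},{"dx":0,"dy":0.001,"dz":0.12,"roll":0,"hand":0.03},{"dx":0,"dy":0.001,"dz":0.12,"roll":0,"hand":0.03},{"dx":0,"dy":0.001,"dz":0.12,"roll":0,"hand":0.03},{"dx":0,"dy":0.001,"dz":0.12,"roll":0,"hand":0.03},{"dx":0,"dy":0.001,"dz":0.12,"roll":0,"hand":0.03},{"dx":0,"dy":0.001,"dz":0.1,"roll":0,"hand":0.03},{"dx":0,"dy":0.001,"dz":0.07,"roll":0,"hand":0.03},{"dx":0,"dy":0.001,"dz":0.03,"roll":0,"hand":0.03},{"dx":0,"dy":0.001,"dz":0,"roll":0,"hand":0.03},{"dx":0,"dy":0.001,"dz":0,"roll":0,"hand":0.03}]'

```text
time: 18.58
ee_pos: [0.44, -0.0702, 0.3222]
tcp_rot: [-179.9, 0.6, 180.0]
wrist_force: [0.2, -0.5, -1.4]
opening: 0.0364
```

>>> drive_tool --plan '[{"dx":-0.022,"dy":0.03,"dz":0,"roll":0,"hand":0.03},{"dx":-0.044,"dy":0.059,"dz":0,"roll":0,"hand":0.03},{"dx":-0.067,"dy":0.089,"dz":0,"roll":0,"hand":0.03},{"dx":-0.089,"dy":0.118,"dz":0,"roll":0,"hand":0.03},{"dx":-0.111,"dy":0.147,"dz":0,"roll":0,"hand":0.03},{"dx":-0.133,"dy":0.177,"dz":0,"roll":0,"hand":0.03},{"dx":-0.155,"dy":0.206,"dz":0,"roll":0,"hand":0.03},{"dx":-0.178,"dy":0.236,"dz":0,"roll":0,"hand":0.03},{"dx":-0.196,"dy":0.26,"dz":0,"roll":0,"hand":0.03},{"dx":-0.196,"dy":0.26,"dz":0,"roll":0,"hand":0.03},{"dx":-0.196,"dy":0.26,"dz":0,"roll":0,"hand":0.03},{"dx":-0.196,"dy":0.26,"dz":0,"roll":0,"hand":0.03},{"dx":-0.196,"dy":0.26,"dz":0,"roll":0,"hand":0.03}]'

```text
time: 19.67
ee_pos: [0.6347, 0.1892, 0.3153]
tcp_rot: [-180.0, 0.0, 180.0]
wrist_force: [-0.6, 0.1, -1.1]
opening: 0.0367
```

```bash
python3 - <<'E'
from m import *
o=bot.get_obs();print(o['time'],o['ee_pos'],o['tcp_rot'],o['q'].round(1))
c=shot('side');f=c['frame'][20:260,200:460,::-1];cv2.imwrite('pics/s8.png',cv2.resize(f,None,fx=2.3,fy=2.3,interpolation=2))
E
```

```text
19.6667 [0.63467281 0.18924452 0.31528243] [-1.79999667e+02  2.88442291e-02  1.79959307e+02] [16.6 19.8 17.6 87.7 -0.  16.6]
```

View pics/s8.png

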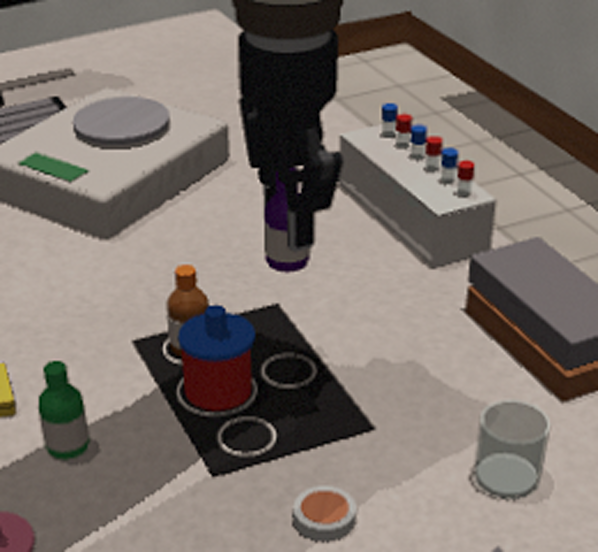

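Side view: the jar with its lid is at (217,370), amber behind it at (187,310), and the violet bottle hangs upright at (287,230) above the behind ring (288,370). Lowering.

>>> drive_tool --plan '[{"dx":0,"dy":0,"dz":0.035,"roll":0,"hand":0.03},{"dx":0,"dy":0,"dz":0.07,"roll":0,"hand":0.03},{"dx":0,"dy":0,"dz":0.095,"roll":0,"hand":0.03},{"dx":0,"dy":0,"dz":0.108,"roll":0,"hand":0.03},{"dx":0,"dy":0,"dz":0.113,"roll":0,"hand":0.03},{"dx":0,"dy":0,"dz":0.1165,"roll":0,"hand":0.03},{"dx":0,"dy":0,"dz":0.1165,"roll":0,"hand":0.03},{"dx":0,"dy":0,"dz":0.1165,"roll":0,"hand":0.03},{"dx":0,"dy":0,"dz":0.1165,"roll":0,"hand":0.045},{"dx":0,"dy":0,"dz":0.1165,"roll":0,"hand":0.065},{"dx":0,"dy":0,"dz":0.1165,"roll":0,"hand":0.065},{"dx":0,"dy":0,"dz":0.1165,"roll":0,"hand":0.065},{"dx":0,"dy":0,"dz":0.08,"roll":0,"hand":0.065},{"dx":0,"dy":0,"dz":0.04,"roll":0,"hand":0.065},{"dx":0,"dy":0,"dz":0,"roll":0,"hand":0.065},{"dx":0,"dy":0,"dz":0,"roll":0,"hand":0.065},{"dx":0,"dy":0,"dz":0,"roll":0,"hand":0.065}]'

```text
time: 21.13
ee_pos: [0.6355, 0.1902, 0.3182]
tcp_rot: [179.9, 0.3, -180.0]
wrist_force: [0.4, -0.2, 0.1]
opening: 0.065
```

```bash
python3 cap.py violet
```

```text
21.1333 [0.63548745 0.19016599 0.3182004 ] [ 179.91    0.31 -180.  ] [16.7 19.8 17.9 87.8  0.  16.7] [ 0.43 -0.2   0.13]
3328 0.08725437322877237 [0.63459193 0.18976696 0.08586905] [0.62580397 0.18076169 0.08247509] [0.64337988 0.19877222 0.08926302]
```

Violet stands at (0.635, 0.190). Now above the yellow box.

>>> drive_tool --plan '[{"dx":0.035,"dy":0.011,"dz":0,"roll":0.04,"hand":0.08},{"dx":0.07,"dy":0.023,"dz":0,"roll":0.08,"hand":0.08},{"dx":0.105,"dy":0.034,"dz":0,"roll":0.12,"hand":0.08},{"dx":0.14,"dy":0.045,"dz":0,"roll":0.157,"hand":0.08},{"dx":0.175,"dy":0.057,"dz":0,"roll":0.157,"hand":0.08},{"dx":0.21,"dy":0.068,"dz":0,"roll":0.157,"hand":0.08},{"dx":0.245,"dy":0.079,"dz":0,"roll":0.157,"hand":0.08},{"dx":0.2785,"dy":0.09,"dz":0,"roll":0.157,"hand":0.08},{"dx":0.2785,"dy":0.09,"dz":0,"roll":0.157,"hand":0.08},{"dx":0.2785,"dy":0.09,"dz":0,"roll":0.157,"hand":0.08},{"dx":0.2785,"dy":0.09,"dz":0,"roll":0.157,"hand":0.08},{"dx":0.2785,"dy":0.09,"dz":0,"roll":0.157,"hand":0.08}]'

```text
time: 22.18
ee_pos: [0.3571, 0.2798, 0.314]
tcp_rot: [-179.9, -0.0, 171.0]
wrist_force: [0.1, -0.3, -0.4]
opening: 0.08
```

```bash
python3 - <<'E'
from m import *
o=bot.get_obs();print(o['time'],o['ee_pos'],o['tcp_rot'].round(2),o['q'].round(1))
c=shot('wrist','w9.png');P=cloud(c);h=hsv(c)
m=(h[...,0]>22)&(h[...,0]<36)&(h[...,1]>100)&(P[...,2]<.03)&(P[...,2]>.013)
q=plane(c,np.argwhere(m)[:,::-1],.018);print(m.sum(),cv2.minAreaRect(q[:,:2].astype(np.float32)*1000))
E
```

```text
22.1833 [0.35711799 0.2797741  0.31395579] [-1.7995e+02 -4.0000e-02  1.7097e+02] [ 38.1  -9.1 -13.6  85.5  -0.   47.1]
6312 ((374.444091796875, 267.70831298828125), (89.50849151611328, 152.00894165039062), 53.96057891845703)
```

View pics/w9.png

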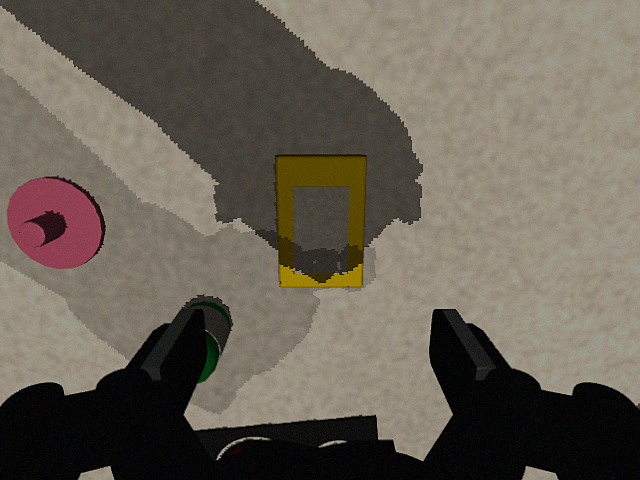

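Wrist view: box at (321,220), aligned squarely between the fingers, label up, pink lid at left. Closing to 62 mm while lowering part of the way, then measuring tip height.

>>> drive_tool --plan '[{"dx":0,"dy":0,"dz":0.03,"roll":0,"hand":0.066},{"dx":0,"dy":0,"dz":0.06,"roll":0,"hand":0.066},{"dx":0,"dy":0,"dz":0.09,"roll":0,"hand":0.066},{"dx":0,"dy":0,"dz":0.09,"roll":0,"hand":0.066},{"dx":0,"dy":0,"dz":0.09,"roll":0,"hand":0.066}]'

```text
time: 22.65
ee_pos: [0.3567, 0.2793, 0.2238]
tcp_rot: [-179.9, -0.1, 170.9]
wrist_force: [-0.3, 0.5, 0.8]
opening: 0.0661
```

```bash
python3 - <<'E'
from m import *
print(bot.tips_ahead)
o=bot.get_obs();print(o['time'],o['ee_pos'],o['opening'])
c=shot('wrist','w10.png');P=cloud(c);h=hsv(c)
m=(h[...,0]>22)&(h[...,0]<36)&(h[...,1]>100)&(P[...,2]<.03)&(P[...,2]>.013)
k=max(comps(m,500),key=lambda k:k.sum());q=plane(c,np.argwhere(k)[:,::-1],.018);print(k.sum(),cv2.minAreaRect(q[:,:2].astype(np.float32)*1000))
d=(h[...,2]<80)&(np.hypot(P[...,0]-.357,P[...,1]-.28)<.07)&(P[...,2]>.025)&(P[...,2]<.2);p=P[d]
print('wrist tip z',d.sum(),np.percentile(p[:,2],[0,.5,1,2,5]).round(4))
c=shot('side');P=cloud(c);h=hsv(c)
d=(h[...,2]<80)&(np.hypot(P[...,0]-.357,P[...,1]-.28)<.07)&(P[...,2]>.025)&(P[...,2]<.2);p=P[d]
print('side tip z',d.sum(),np.percentile(p[:,2],[0,.5,1,2,5]).round(4))
E
```

```text
0.1734
22.65 [0.35667789 0.27934938 0.22376755] 0.06609966302432174
13295 ((354.34271240234375, 281.66131591796875), (57.2509651184082, 89.49183654785156), 80.98489379882812)
wrist tip z 54944 [0.056  0.0604 0.0628 0.0663 0.0749]
side tip z 1198 [0.0565 0.0589 0.06   0.0644 0.072 ]
```

>>> drive_tool --plan '[{"dx":0.001,"dy":0.001,"dz":0.03,"roll":0,"hand":0.07},{"dx":0.001,"dy":0.001,"dz":0.044,"roll":0,"hand":0.07},{"dx":0.001,"dy":0.001,"dz":0.0485,"roll":0,"hand":0.07},{"dx":0.001,"dy":0.001,"dz":0.0485,"roll":0,"hand":0.07},{"dx":0.001,"dy":0.001,"dz":0.0485,"roll":0,"hand":0.045},{"dx":0.001,"dy":0.001,"dz":0.0485,"roll":0,"hand":0.045},{"dx":0.001,"dy":0.001,"dz":0.0485,"roll":0,"hand":0.045},{"dx":0.001,"dy":0.001,"dz":0.0485,"roll":0,"hand":0.045},{"dx":0.001,"dy":0.001,"dz":0.0485,"roll":0,"hand":0.045},{"dx":0.001,"dy":0.001,"dz":0.0485,"roll":0,"hand":0.045},{"dx":0.001,"dy":0.001,"dz":0.03,"roll":0,"hand":0.045},{"dx":0.001,"dy":0.001,"dz":0,"roll":0,"hand":0.045},{"dx":0.001,"dy":0.001,"dz":-0.035,"roll":0,"hand":0.045},{"dx":0.001,"dy":0.001,"dz":-0.07,"roll":0,"hand":0.045},{"dx":0.001,"dy":0.001,"dz":-0.1,"roll":0,"hand":0.045},{"dx":0.001,"dy":0.001,"dz":-0.1,"roll":0,"hand":0.045},{"dx":0.001,"dy":0.001,"dz":-0.1,"roll":0,"hand":0.045}]' --force 30

```text
time: 24.17
ee_pos: [0.356, 0.2814, 0.3271]
tcp_rot: [179.8, 0.2, 171.0]
wrist_force: [0.4, 0.5, -1.6]
opening: 0.057
```

```bash
python3 - <<'E'
from m import *
o=bot.get_obs();print(o['time'],o['ee_pos'],o['tcp_rot'].round(2),o['opening'],o['wrist_force'])
c=shot('side');P=cloud(c);h=hsv(c)
m=(h[...,0]>22)&(h[...,0]<36)&(h[...,1]>100)&(P[...,2]>.05)&(P[...,2]<.25)&(P[...,0]<.45)&(P[...,1]>.2);p=P[m];print(m.sum(),np.percentile(p,[1,50,99],0).round(4))
v,u=np.nonzero(m);f=c['frame'][v.min()-70:v.max()+60,max(0,u.min()-80):u.max()+80,::-1];cv2.imwrite('pics/s11.png',cv2.resize(f,None,fx=2.5,fy=2.5,interpolation=2))
E
```

```text
24.1667 [0.3560237  0.28141266 0.32712709] [1.7981e+02 1.7000e-01 1.7100e+02] 0.0569683727419797 [ 0.38628269  0.54721645 -1.60410208]
519 [[0.0369 0.2451 0.0562]
 [0.3256 0.2749 0.1645]
 [0.3995 0.9182 0.2441]]Traceback (most recent call last):
  File "<stdin>", line 5, in <module>
cv2.error: OpenCV(4.12.0) /io/opencv/modules/imgproc/src/resize.cpp:4208: error: (-215:Assertion failed) !ssize.empty() in function 'resize'
```

Box is held (57 mm). Carrying it over the stand.

>>> drive_tool --plan '[{"dx":-0.018,"dy":-0.028,"dz":0,"roll":-0.02,"hand":0.045},{"dx":-0.038,"dy":-0.058,"dz":0,"roll":-0.04,"hand":0.045},{"dx":-0.059,"dy":-0.09,"dz":0,"roll":-0.06,"hand":0.045},{"dx":-0.08,"dy":-0.122,"dz":0,"roll":-0.08,"hand":0.045},{"dx":-0.101,"dy":-0.154,"dz":0,"roll":-0.1,"hand":0.045},{"dx":-0.122,"dy":-0.186,"dz":0,"roll":-0.12,"hand":0.045},{"dx":-0.143,"dy":-0.218,"dz":0,"roll":-0.14,"hand":0.045},{"dx":-0.164,"dy":-0.25,"dz":0,"roll":-0.14,"hand":0.045},{"dx":-0.185,"dy":-0.282,"dz":0,"roll":-0.14,"hand":0.045},{"dx":-0.206,"dy":-0.314,"dz":0,"roll":-0.14,"hand":0.045},{"dx":-0.227,"dy":-0.346,"dz":0,"roll":-0.14,"hand":0.045},{"dx":-0.248,"dy":-0.378,"dz":0,"roll":-0.14,"hand":0.045},{"dx":-0.268,"dy":-0.41,"dz":0,"roll":-0.14,"hand":0.045},{"dx":-0.2852,"dy":-0.4358,"dz":0,"roll":-0.14,"hand":0.045},{"dx":-0.2852,"dy":-0.4358,"dz":0,"roll":-0.14,"hand":0.045},{"dx":-0.2852,"dy":-0.4358,"dz":0,"roll":-0.14,"hand":0.045},{"dx":-0.2852,"dy":-0.4358,"dz":0,"roll":-0.14,"hand":0.045},{"dx":-0.2852,"dy":-0.4358,"dz":0,"roll":-0.14,"hand":0.045}]'

```text
time: 25.72
ee_pos: [0.5689, -0.193, 0.3241]
tcp_rot: [180.0, -0.1, 179.1]
wrist_force: [-0.4, -0.7, -1.2]
opening: 0.0572
```

```bash
python3 - <<'E'
from m import *
o=bot.get_obs();print(o['time'],o['ee_pos'],o['tcp_rot'].round(2),o['opening'],o['q'].round(1))
c=shot('wrist','w12.png');P=cloud(c);h=hsv(c)
m=(h[...,0]>22)&(h[...,0]<36)&(h[...,1]>100)&(P[...,2]>.1);k=max(comps(m,500),key=lambda k:k.sum());p=P[k]
print('box z',np.percentile(p,[1,50,99],0).round(4)); A=np.c_[p[:,:2],np.ones(len(p))];print('tilt',np.linalg.lstsq(A,p[:,2],rcond=None)[0].round(3))
q=plane(c,np.argwhere(k)[:,::-1],np.median(p[:,2]));print(cv2.minAreaRect(q[:,:2].astype(np.float32)*1000))
b=mask(c,'blue')&(P[...,2]<.06)&(P[...,2]>0);p=P[b];print('lip',len(p),np.percentile(p,[1,50,99],0).round(4))
if len(p)>20:
    vx,vy,x0,y0=cv2.fitLine(p[:,:2].astype(np.float32),cv2.DIST_HUBER,0,.001,.001).ravel();print('line dir',vx,vy,x0,y0)
E
```

```text
25.7167 [ 0.56889367 -0.19300857  0.32410389] [ 1.7997e+02 -7.0000e-02  1.7907e+02] 0.05723739732420745 [-18.7  11.1   8.   87.    0.  -17.8]
box z [[ 0.5224 -0.2213  0.1504]
 [ 0.5438 -0.1922  0.1634]
 [ 0.6108 -0.1648  0.1649]]
tilt [-0.022 -0.001  0.175]
((565.4718017578125, -193.06716918945312), (57.457279205322266, 91.35130310058594), 88.99205017089844)
lip 706 [[ 0.5173 -0.2465  0.0239]
 [ 0.5202 -0.1642  0.0265]
 [ 0.5227 -0.1384  0.0289]]
line dir 0.024082672 0.99970996 0.52008945 -0.16511919
```

View pics/w12.png

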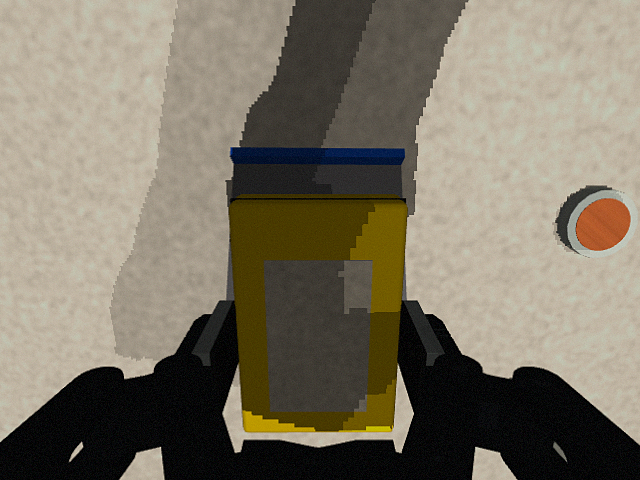

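Wrist view: the box hangs level over the stand, label up, at (320,320), with the blue lip at (318,155) ahead. It is centred to ~1 mm. Lowering with a light grip so the uphill edge meets the face and the box pivots between the pads.

>>> drive_tool --plan '[{"dx":-0.002,"dy":0,"dz":0.03,"roll":0.006,"hand":0.045},{"dx":-0.002,"dy":0,"dz":0.06,"roll":0.006,"hand":0.045},{"dx":-0.002,"dy":0,"dz":0.075,"roll":0.006,"hand":0.045},{"dx":-0.002,"dy":0,"dz":0.078,"roll":0.006,"hand":0.045},{"dx":-0.002,"dy":0,"dz":0.081,"roll":0.006,"hand":0.045},{"dx":-0.002,"dy":0,"dz":0.084,"roll":0.006,"hand":0.045},{"dx":-0.002,"dy":0,"dz":0.087,"roll":0.006,"hand":0.045},{"dx":-0.002,"dy":0,"dz":0.09,"roll":0.006,"hand":0.045},{"dx":-0.002,"dy":0,"dz":0.09,"roll":0.006,"hand":0.045}]' --force 20

```text
time: 26.52
ee_pos: [0.5706, -0.1932, 0.2367]
tcp_rot: [-180.0, -0.0, 178.7]
wrist_force: [-8.4, 1.5, 6.6]
opening: 0.0568
```

```bash
cat > box.py <<'E'
from m import *
o=bot.get_obs();print(o['time'],o['ee_pos'],o['opening'],o['wrist_force'].round(1))
for n in('wrist','side'):
    c=shot(n);P=cloud(c);h=hsv(c)
    m=(h[...,0]>22)&(h[...,0]<36)&(h[...,1]>100)&(P[...,2]>.02)&(P[...,2]<.12)&(abs(P[...,0]-.57)<.07)&(abs(P[...,1]+.193)<.07)
    p=P[m];A=np.c_[p[:,:2],np.ones(len(p))];s=np.linalg.lstsq(A,p[:,2],rcond=None)[0]
    for _ in range(5):
        i=abs(A@s-p[:,2])<.003; s=np.linalg.lstsq(A[i],p[i,2],rcond=None)[0]
    q=p[i];print(n,len(q),'pitch',np.degrees(np.arctan(s[0])).round(1),'roll',np.degrees(np.arctan(s[1])).round(1),np.percentile(q,[1,99],0).round(4).tolist(),cv2.minAreaRect(q[:,:2].astype(np.float32)*1000))
E
python3 box.py
```

```text
26.5167 [ 0.57057513 -0.19318559  0.23666892] 0.05680301204703073 [-8.4  1.5  6.6]
wrist 22854 pitch 11.2 roll -0.2 [[0.5241, -0.2217, 0.0668], [0.6091, -0.1649, 0.085]] ((567.8192138671875, -187.16017150878906), (70.58028411865234, 88.25336456298828), 89.02474975585938)
side 575 pitch 11.2 roll -0.1 [[0.5243, -0.2236, 0.0655], [0.6016, -0.1672, 0.0828]] ((566.3631591796875, -195.37606811523438), (58.71923828125, 84.46144104003906), 88.8957290649414)
```

Pivoting as planned (11° so far, forces small). Continue.

>>> drive_tool --plan '[{"dx":0,"dy":0,"dz":0.003,"roll":0,"hand":0.045},{"dx":0,"dy":0,"dz":0.006,"roll":0,"hand":0.045},{"dx":0,"dy":0,"dz":0.009,"roll":0,"hand":0.045},{"dx":0,"dy":0,"dz":0.0115,"roll":0,"hand":0.045},{"dx":0,"dy":0,"dz":0.0115,"roll":0,"hand":0.045}]'

```text
time: 27.03
ee_pos: [0.571, -0.1933, 0.2254]
tcp_rot: [-180.0, 0.1, 178.7]
wrist_force: [-6.9, 1.7, 6.9]
opening: 0.057
```

```bash
python3 box.py
```

```text
27.0333 [ 0.57100332 -0.19329109  0.22543865] 0.05700910515043808 [-6.9  1.7  6.9]
wrist 21560 pitch 25.0 roll -0.6 [[0.5273, -0.222, 0.046], [0.6031, -0.1651, 0.0821]] ((566.4089965820312, -193.3477020263672), (81.44058227539062, 79.3080825805664), 89.033447265625)
side 506 pitch 25.1 roll -0.9 [[0.5274, -0.2238, 0.0452], [0.585, -0.1668, 0.0735]] ((566.7506103515625, -196.0194091796875), (62.088497161865234, 79.6220932006836), 87.6989974975586)
```

>>> drive_tool --plan '[{"dx":0,"dy":0,"dz":0.0015,"roll":0,"hand":0.045},{"dx":0,"dy":0,"dz":0.003,"roll":0,"hand":0.045},{"dx":0,"dy":0,"dz":0.003,"roll":0,"hand":0.045},{"dx":0,"dy":0,"dz":0.003,"roll":0,"hand":0.06},{"dx":0,"dy":0,"dz":0.003,"roll":0,"hand":0.07},{"dx":0,"dy":0,"dz":0.003,"roll":0,"hand":0.075},{"dx":0,"dy":0,"dz":0.003,"roll":0,"hand":0.075},{"dx":0,"dy":0,"dz":0.003,"roll":0,"hand":0.075},{"dx":0,"dy":0,"dz":-0.02,"roll":0,"hand":0.075},{"dx":0,"dy":0,"dz":-0.05,"roll":0,"hand":0.075},{"dx":0,"dy":0,"dz":-0.09,"roll":0,"hand":0.075},{"dx":0,"dy":0,"dz":-0.12,"roll":0,"hand":0.075},{"dx":0,"dy":0,"dz":-0.12,"roll":0,"hand":0.075},{"dx":0,"dy":0,"dz":-0.12,"roll":0,"hand":0.075},{"dx":0,"dy":0,"dz":-0.12,"roll":0,"hand":0.075}]'

```text
time: 28.38
ee_pos: [0.5712, -0.1939, 0.3426]
tcp_rot: [180.0, -0.0, 178.7]
wrist_force: [-0.6, 0.4, -0.4]
opening: 0.0751
```

```bash
python3 box.py; python3 - <<'E'
from m import *
c=shot('side');f=c['frame'][60:420,150:490,::-1];cv2.imwrite('pics/s13.png',cv2.resize(f,None,fx=1.66,fy=1.66,interpolation=2))
w=load('wrist');cv2.imwrite('pics/w13.png',w['frame'][:,:,::-1])
c=shot('scene');P=cloud(c)
for k in('orange','violet','green'):
    m=mask(c,k)&(P[...,2]>.07)&(P[...,2]<.1)&(P[...,0]<.7)&(P[...,1]>.1)&(P[...,1]<.35)&(P[...,0]>.35);p=P[m];print(k,len(p),p.mean(0).round(3) if len(p) else '')
E
```

```text
28.3833 [ 0.57122166 -0.19391217  0.34260467] 0.07507723045896846 [-0.6  0.4 -0.4]
wrist 6471 pitch 29.9 roll -0.8 [[0.5206, -0.2224, 0.0336], [0.5971, -0.165, 0.0778]] ((559.1738891601562, -193.7190399169922), (58.00406265258789, 78.48397064208984), 88.26775360107422)
side 785 pitch 30.4 roll -0.7 [[0.5209, -0.2251, 0.0324], [0.5962, -0.1675, 0.078]] ((558.5480346679688, -196.419921875), (58.4462890625, 76.724853515625), 88.97471618652344)
orange 110 [0.574 0.262 0.084]
violet 150 [0.638 0.19  0.085]
green 81 [0.426 0.184 0.081]
```

View pics/s13.png

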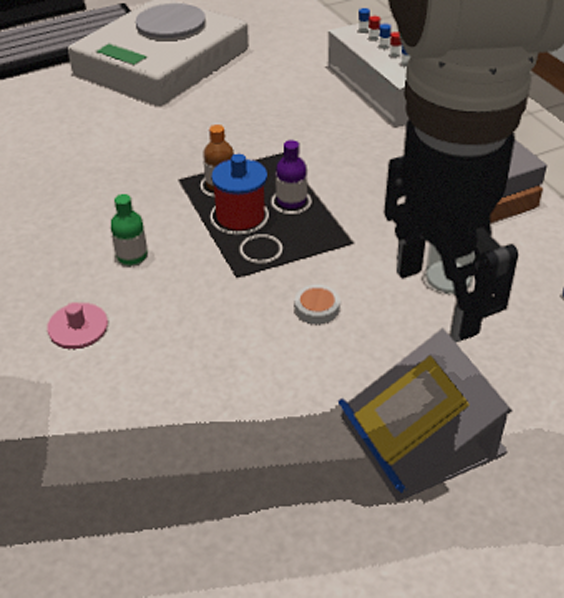

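Side view: the box lies flat on the slope against the lip at (410,410), label up. The jar with its lid is at (240,195), amber at (217,155) and violet at (291,175), all in their rings. Green, dish and pink lid are untouched. Handing in.

```bash
python3 -c "
from workcell import bot
print(bot.job_done())"
```

```text
the job is handed in; nothing more can be done
None
```

The staining station is set out and handed in at about 28.5 s of the 115 s allowed, with the arm clear of everything. The order was jar, lid, amber, violet, slide box.

| Item | Last check (m) | Against target |
|---|---|---|
| Red jar | (0.566, 0.1935), standing | middle ring about (0.565, 0.193) |
| Blue lid | (0.5675, 0.1934), on the rim | within 2 mm of the jar's centre |
| Amber bottle | (0.570, 0.263) | left ring about (0.569, 0.263) |
| Violet bottle | (0.635, 0.190) | behind ring about (0.635, 0.190) |
| Yellow slide box | label up, 30° pitch, against the lip | centred within about 1 mm by the wrist camera, within 1° of square |

- **Camera disagreement:** the three cameras differed by 2 to 5 mm on absolute positions. I relied mostly on close wrist-camera views.
- **Bystanders:** the green bottle read within a few mm of its start position. The dish and the pink lid looked unmoved in the last picture; the beaker was partly hidden behind the gripper there, and nothing was moved near it.
- **Failed checks:** the first move call was refused for missing keys, so nothing moved. One crop script after the box was lifted also failed, and later views covered it.

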